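Wedge the press-fit lid of a vial carrier open evenly

TASK

The lid of the insulated vial carrier is stuck down. Take the double-ended wedge from the steel plate and work it gently into the seam from the left and right sides in turn, so that the lid comes up evenly, never one side more than about 4 mm ahead of the other, until the gap under the lid, now 3 mm, is at least 10 mm on both sides. Then lay the wedge flat back on its plate; keep the gripper off the carrier and its lid, do not ram or press hard with the wedge, and leave the vials and the carton alone.

Things in the scene. Friction and masses are not known exactly. Their poses are not given: they have to be found in the camera images.
- carrier: White insulated vial carrier, 120 x 190 mm (x, y), fixed to the desk. Origin at the centre of its underside; z up, y from its right to its left side. Its flat top, the rim, stands 52 to 74 mm above the origin: this height differs each time and is not in the pose, so feel for it. The lid covers y -75 to 75 mm, leaving 20 mm of bare rim as a ledge at the left (+y) and right (-y) ends.
- left_side (a joint): The grey press-fit lid, 120 x 150 x 25 mm, lies centred on the rim over a 3 mm slot, the seam, which is 50 mm deep from left and right (a plug fills the middle). This angle (rad) is how far its left side has come up, turning about its right lower edge: left gap = 3 mm + 150 mm x angle. About 6 to 9 N up under the left edge raises it; friction then holds it. Starts at 0 to 0.005.
- right_side (a joint): The same for the lid's right side: the angle (rad) by which it has come up, turning about the left lower edge: right gap = 3 mm + 150 mm x angle. Starts at 0 to 0.005. Driving the wedge in on either side takes a level push of about 12 to 18 N.
- wedge: Black double-ended wedge, 90 g, 160 mm long (y), both ends alike. Origin: centre of its flat underside. Grip block in the middle 30 (x) x 40 (y) x 34 mm high; on each side a blade 22 mm wide, 60 mm long, 2 mm thick at the tip, its top rising 3 in 10 to 14 mm thick at 40 mm from the tip, then level. Flat on the rim, tip d mm inside the lid's edge, it makes a gap of about 1 + 0.3 d mm.
- plate: Flat steel instrument plate 130 x 230 x 3 mm (x, y, z), fixed to the desk; origin at the centre of its underside. The wedge lies on it at the start, roughly along the plate's y. It lies to the left or to the right of the carrier.
- rack: White vial rack with small vials, 90 x 150 x 38 mm, fixed; origin at the centre of its underside. It stands on the other side of the carrier from the plate.
- vial_a: Loose glass vial, 22 mm diameter, 44 mm high, standing in front of the carrier (robot side). Origin under its centre. Leave alone.
- vial_b: Loose glass vial like vial_a. Leave alone.
- carton: Loose cardboard carton 60 x 110 x 45 mm behind the carrier. Origin under its centre. Leave alone.
Things that resemble listed ones, but are neither listed nor needed, are in the scene too. Leave any yellow look-alike of the wedge alone.

How it is judged (in metres and radians):
On the way, in this order (a step that is already met when the one before it is completed fails the run):
1. the wedge is lifted off the plate (height (world z) of wedge above 0.04 m), for 0.1 s.
2. one side of the lid has come up 2.5 mm (value of joint any of left_side, right_side above 0.0167 rad), for 0.1 s.
3. both sides have come up 2.5 mm (value of joint each of left_side, right_side above 0.0167 rad), for 0.1 s.
4. both sides have come up 7 mm (gap 10 mm) (value of joint each of left_side, right_side above 0.0467 rad), for 0.1 s.
At the end, for the whole second after the job is handed in: Both sides of the lid have come up at least 7 mm (0.0467 rad each, a gap of 10 mm), and the wedge lies flat and still on the steel plate, upright as it was, its centre within 50 mm (plate's x) and 70 mm (plate's y) of the plate's centre (all of step 4 and x of wedge in the frame of plate between -0.05 and 0.05 m and y of wedge in the frame of plate between -0.07 and 0.07 m and height (world z) of wedge below 0.007 m and angle between wedge's own z axis and vertical below 0.06 rad and linear speed of wedge below 0.02 m/s); the robot touches nothing.
It fails at once if the lid is cocked: one side is up 6, 7 or 8 mm while the other is not yet up 1, 2 or 3 mm ((value of joint left_side above 0.04 rad and value of joint right_side below 0.0067 rad) or (value of joint left_side above 0.0467 rad and value of joint right_side below 0.0133 rad) or (value of joint left_side above 0.0533 rad and value of joint right_side below 0.02 rad) or (value of joint right_side above 0.04 rad and value of joint left_side below 0.0067 rad) or (value of joint right_side above 0.0467 rad and value of joint left_side below 0.0133 rad) or (value of joint right_side above 0.0533 rad and value of joint left_side below 0.02 rad)).
It fails at once if the wedge is rammed or pressed on the carrier or its lid with more than 32 N (contact force between wedge and carrier above 32 N).
It fails at once if the gripper or arm touches the carrier or its lid (contact force between any of the fingers, the arm and carrier above 1 N).
It fails at once if a vial or the carton is moved more than 15 mm (distance of any of vial_a, vial_b, carton from where it was at the start of the episode above 0.015 m).
It also fails if it takes over 72 s, if anything falls off the work surface, if the arm or the gripper's body presses on something with over 40 N, if the wrist force passes 120 N, or if a joint passes its speed limit or range.

ROBOT

A 6-joint arm with a two-finger parallel gripper is mounted at the origin on the work surface. World frame = base frame: x ahead of the robot, y to its left, z up, the work surface at z = 0. Lengths are in mm, angles in rad, forces in N, time in s.
With the tool pointing down it reaches from about 275 to 750 mm from the base axis. Payload 10.2 kg.
Tool frame: the origin (TCP) lies between the finger pads; the fingertips stand 8 mm ahead of it and the grasp point (between the pads) lies 11 mm behind it; z points along the fingers, x is the direction in which the jaws open and shut, and the axes are right-handed (so a half turn about z gives the same grasp; the last joint's range is limited). The gripper opens to 85 mm and grips with 20 to 120 N. Pads are 22 mm wide; open, the fingers measure 114 mm over their backs; the gripper's body (76 mm by 85 mm) begins 54 mm behind the grasp point. The pads swing forward as they close: fully open they stand 13 mm farther back than shut.
Start: joints at [1.126, 0.313, 1.498, -0, 1.331, -0.223], TCP at [115.505, 512.142, 239.294] pointing down, gripper open.
Joint ranges: [-2.94, 2.94], [-0.97, 2.17], [0.19, 2.56], [-1.23, 4.37], [0.02, 3.11], [-2.88, 2.88]. Speed limits (rad/s): [2.39, 2.39, 3.01, 3.14, 3.14, 3.14].

INTERFACE

Orientations are given as a unit quaternion [w, x, y, z].
In Python, from rig import sense, eyes, ctrl gives the robot as it stands.
- The arm moves only by the tool move_arm, never from a script. Its argument "rows" is a list that holds one entry, the list of rows, each a list of 5 numbers: the shift along the tool's x, y, z in mm, then the turn about the tool's z in units of 6 degrees (1.0 is 6 degrees), then the gripper command: -1 is shut, 1 is fully open, values between are in proportion. In form: [[[dx, dy, dz, roll, jaw], ...]]. A call has 1 to 12 rows; each row is the pose to reach, as a shift and turn from the pose measured when the call began, along the tool's axes at that moment; what a row does not reach only later rows make up. A row lasts 1/8 s, in which the tool goes at most 62.5 mm and 10.7 degrees, less where a joint would pass 70% of its speed; a pose out of reach is approached as far as the arm can. A call with a gripper value outside its range is refused whole. The fingers move at their own pace and stop on an object; "squeeze" is the grip in N (left out, the last holds). Time passes only in rows, so rows that repeat a pose let the fingers close. It gives the time, the measured TCP pose, the force and the opening at its end, in the units of the state.
- sense(): the state, without advancing time (a new reading comes with each control period).
- eyes.capture(name): name is "side" or "top" or "wrist"; returns a dict with "color" (384x512x3 uint8, blue, green, red), "vertical_fov" (degrees; the focal length in pixels is half the picture's height over the tangent of half this angle, whatever the lens; pixels are square), "cx", "cy" (the principal point, pixels), "xyz" and "attitude" of the camera in the world. Camera axes: x right, y down, z forward; pixel columns grow to the right and rows downward; lengths in mm; the calibration is good to about 2 mm. The wrist camera is an equidistant fisheye: a pixel r from the principal point sees the ray r / f radians off the axis. A picture is of the moment at which its call begins. There is no depth.
- ctrl.finish_job(): hands the job in, once; it reports no verdict.
The state is a dict: "time_s": time; "joints": joint angles; "dq": joint speeds; "tau": joint torques, N m; "eef_pos": TCP position; "ee_rot": TCP orientation; "force": force on the tool from outside, world axes, zero at the start; "wrist_torque": the same for the moment, N m; "grip_width": opening from 0.0 (shut) to 1.0 (fully open).
Only numpy, scipy, OpenCV 4.12 (cv2) and the standard library are available. Lean on these libraries where they do the work, as an engineer would, in place of code of your own. Each camera call takes 0.05 s, during which the arm holds its last target. There are 200 camera calls.

## Working session

There is one attempt and no reset: what is moved stays moved. The work goes in short steps, Python scripts to look and compute and a tool call to move; the robot and the scene stay as the last step left them, time stands still between calls to the robot, and variables do not carry over. Pictures are saved under pics/ and viewed, about 8 in all and at most 12, crops included, and the job is handed in when it is done.

Besides the shell and the picture viewer there is one more tool, called after "Request:" as name([rows], argument=value, ...), one row to a line, values as JSON. move_arm: Moves the arm, as the interface text tells. Its arguments: {"type":"object","properties":{"rows":{"type":"array","items":{"type":"array","items":{"type":"array","items":{"type":"number"}}}},"squeeze":{"type":"number"}},"required":["rows"]}

```bash
ls; mkdir -p pics; python3 - <<'E'
from rig import sense, eyes, ctrl
import cv2
print(sense())
for n in ["top","side","wrist"]:
    c=eyes.capture(n); cv2.imwrite(f"pics/{n}0.png",c["color"]); print(n,{k:v for k,v in c.items() if k!="color"})
E
```

```text
pics
{'time_s': 0.0, 'joints': array([ 1.12557718e+00,  3.13444640e-01,  1.49845182e+00, -1.90104569e-05,
        1.33102330e+00, -2.23376394e-01]), 'dq': array([ 3.78342584e-06, -6.54482145e-04,  1.43709672e-03,  2.33467512e-04,
       -4.29038994e-04, -3.59730454e-04]), 'tau': array([ 2.28743966e-04, -4.12260783e+01, -2.59740758e+01, -1.26809587e-04,
        4.07494430e-03,  5.30253601e-07]), 'eef_pos': array([115.40437795, 511.89332384, 238.73227328]), 'ee_rot': array([ 2.97588493e-04,  7.81032215e-01,  6.24490384e-01, -5.93152127e-04]), 'force': array([ 0.61791853,  0.24321229, -0.60509055]), 'wrist_torque': array([-0.03943031, -0.01685191, -0.0046287 ]), 'grip_width': 0.9997341248070726}
top {'vertical_fov': 44.662144440907696, 'cx': 256.96871644717777, 'cy': 196.93314587317002, 'xyz': array([ 270.78272878,  127.67951038, 1443.87720603]), 'attitude': array([ 0.06108993, -0.69570825,  0.71375347, -0.05304751])}
side {'vertical_fov': 44.31924773346414, 'cx': 256.44907957147063, 'cy': 188.05592661417955, 'xyz': array([  316.95506561, -1015.46927858,   790.69411267]), 'attitude': array([-0.48062248,  0.87335775, -0.07043831,  0.0358709 ])}
wrist {'vertical_fov': 65.70646984690485, 'cx': 254.86131927160702, 'cy': 188.67002839200038, 'xyz': array([ 41.24510011, 528.90126223, 373.43406916]), 'attitude': array([0.11937857, 0.77181814, 0.61725306, 0.09510091])}
```

View pics/top0.png

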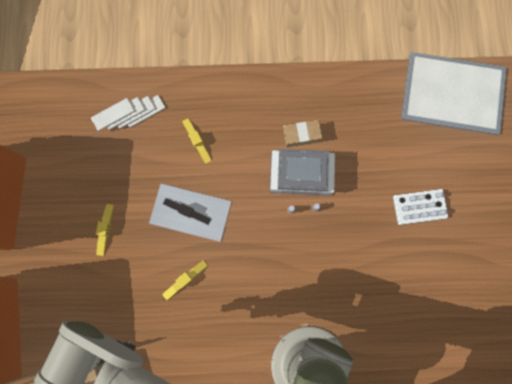

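View pics/side0.png

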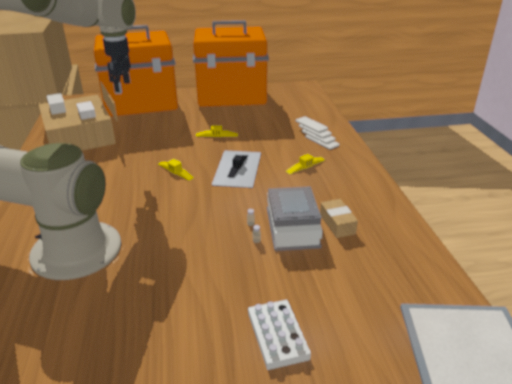

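The candidates for the wedge are the black one on the plate at top (187,211), and yellow look-alikes at (197,140), (105,230) and (185,280). I choose the black one on the plate, as described. The carrier is at top (303,172), the vials at (291,209) and (317,207), the carton at (302,132), and the rack at (420,206).

```bash
cat > h.py <<'E'
import numpy as np, cv2
from scipy.spatial.transform import Rotation as R
from rig import sense, eyes, ctrl
def rot(q): return R.from_quat(np.r_[q[1:],q[0]])
def ray(c,px,fish=False):
    p=np.atleast_2d(px).astype(float)-[c["cx"],c["cy"]]
    f=192/np.tan(np.radians(c["vertical_fov"]/2))
    if fish:
        r=np.hypot(*p.T)+1e-9; t=r/f
        d=np.c_[p*(np.sin(t)/r)[:,None],np.cos(t)]
    else: d=np.c_[p/f,np.ones(len(p))]
    return rot(c["attitude"]).apply(d)
def onz(c,px,z,fish=False):
    d=ray(c,px,fish); return c["xyz"]+d*((z-c["xyz"][2])/d[:,2])[:,None]
def proj(c,P,fish=False):
    v=rot(c["attitude"]).inv().apply(np.atleast_2d(P)-c["xyz"]); f=192/np.tan(np.radians(c["vertical_fov"]/2))
    rr=np.hypot(v[:,0],v[:,1])+1e-9
    s=f*(np.arctan2(rr,v[:,2])/rr if fish else 1/v[:,2])
    return v[:,:2]*s[:,None]+[c["cx"],c["cy"]]
def big(mask):
    k,_=cv2.findContours(mask.astype(np.uint8),cv2.RETR_EXTERNAL,cv2.CHAIN_APPROX_NONE)
    return max(k,key=cv2.contourArea)
E
python3 - <<'E'
from h import *
c=eyes.capture("top"); im=c["color"]; g=im.max(2).astype(int)
print("base",proj(c,[0,0,0]), "tcp",proj(c,sense()["eef_pos"]))
roi=np.zeros_like(g); roi[190:235,155:225]=1
k=big((g<60)&(roi>0)); P=onz(c,k[:,0],14)[:,:2].astype(np.float32); print("wedge",cv2.minAreaRect(P))
s=im.astype(int).max(2)-im.astype(int).min(2)
roi[:]=0; roi[178:246,145:235]=1
k=big((s<30)&(g>100)&(roi>0)); P=onz(c,k[:,0],3)[:,:2].astype(np.float32); print("plate",cv2.minAreaRect(P))
for n,px,z in [("vials",[[291,206],[317,204]],44),("rim corners",[[271,151],[270,192],[335,194],[336,151]],63),("carton",[[302,132]],45)]: print(n,onz(c,px,z))
cv2.imwrite("pics/a.png",np.hstack([cv2.resize(im[110:220,255:355],(400,440),interpolation=cv2.INTER_CUBIC),cv2.resize(im[170:280,140:240],(400,440),interpolation=cv2.INTER_CUBIC)]))
E
```

```text
base [[308.99080692 364.86808386]] tcp [[111.16933359 339.86687552]]
wedge ((458.382568359375, 336.9651184082031), (25.627338409423828, 19.54107666015625), 71.45084381103516)
plate ((464.2703857421875, 351.0364990234375), (232.58425903320312, 131.98619079589844), 74.29031372070312)
vials [[468.67801396  38.69927449  44.        ]
 [472.70345175 -39.99381526  44.        ]]
rim corners [[ 636.41219154   94.53265144   63.        ]
 [ 510.01185941  101.24064751   63.        ]
 [ 498.73056941  -92.78891287   63.        ]
 [ 630.87602127 -102.6043692    63.        ]]
carton [[699.07349309  -3.663024    45.        ]]
```

View pics/a.png

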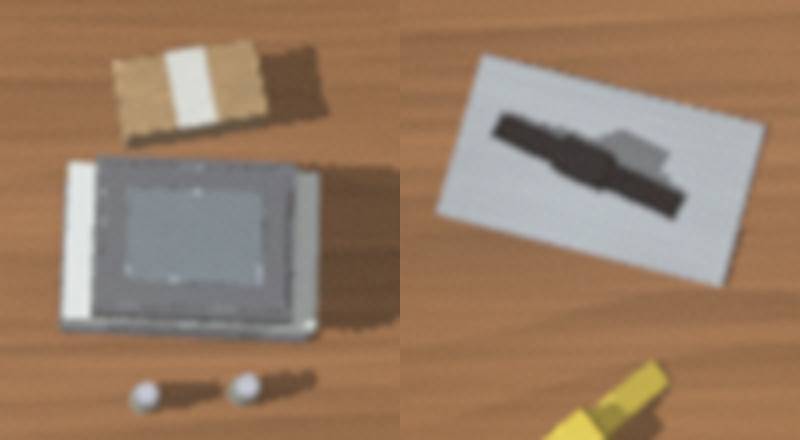

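The crop confirms the choice: the black wedge lies on the plate from crop (500,122) to (680,210), at a slight yaw to the plate. The carrier has its bare ledges at left and right. Next I move above the wedge and look from near.

```bash
cat >> h.py <<'E'
def go(x,y,z,yaw):
    "shift in tool axes and roll units to reach world TCP, tool-x yaw (deg)"
    s=sense(); r=rot(s["ee_rot"]); v=r.inv().apply(np.array([x,y,z])-s["eef_pos"])
    tx=r.as_matrix()[:,0]; cur=np.degrees(np.arctan2(tx[1],tx[0]))
    d=-((yaw-cur+180)%360-180)/6
    print("shift",v.round(1),"roll",round(d,2),"cur",s["eef_pos"].round(1),round(cur,2),"F",s["force"].round(1),"t",s["time_s"])
E
python3 -c "
from h import *
go(458,340,200,-25)"
```

```text
shift [-92.4 372.   39. ] roll 17.05 cur [115.4 512.  239. ] 77.29 F [-0.2 -0.2  0.3] t 0.2
```

Request:
move_arm([
  [[-10,40,4,1.7,1],[-20,80,8,3.4,1],[-30,120,12,5.1,1],[-40,160,16,6.8,1],[-50,200,20,8.5,1],[-60,240,25,10.2,1],[-69,280,30,11.9,1],[-78,315,34,13.6,1],[-86,345,37,15.3,1],[-92,372,39,17,1],[-92,372,39,17,0.2],[-92,372,39,17,0.2]],
])

```text
time_s: 1.7
eef_pos: [457.4, 340.7, 199.9]
ee_rot: [0.0, 0.977, -0.213, -0.0]
force: [0.8, -0.1, 0.0]
grip_width: 0.609
```

```bash
python3 - <<'E'
from h import *
go(458,340,200,-25)
c=eyes.capture("wrist"); cv2.imwrite("pics/w1.png",c["color"])
print(c["xyz"],c["attitude"],proj(c,[[458,340,34],[464,351,3]],True))
E
```

```text
shift [ 0.8  0.4 -0.1] roll 0.07 cur [457.4 340.7 199.9] -24.56 F [ 0.8 -0.1  0. ] t 1.7
[490.50562656 410.75079901 334.41699136] [ 0.14906955  0.96569712 -0.21013916 -0.03238632] [[254.67106872 173.00285001]
 [255.46568474 155.49849407]]
```

View pics/w1.png

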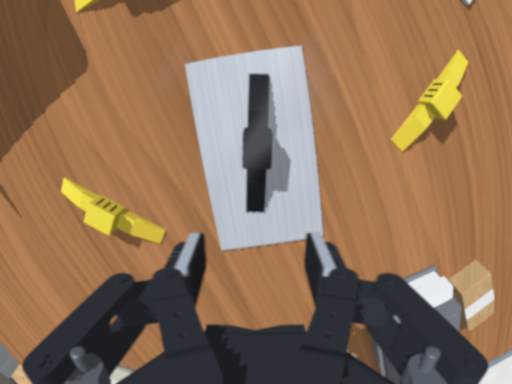

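Wrist view: the black wedge has tips at (260,73) and (257,212), with the plate around it. The open fingers are well clear.

```bash
python3 - <<'E'
from h import *
c=eyes.capture("wrist"); im=c["color"].astype(int); g=im.max(2); s=g-im.min(2)
roi=np.zeros_like(g); roi[50:235,215:300]=1
k=big((g<75)&(roi>0))[:,0]
lo,hi=k[k[:,1]>=k[:,1].max()-1].mean(0),k[k[:,1]<=k[:,1].min()+1].mean(0)
E=onz(c,[lo,hi],5,True); print(lo,hi,E,"len",np.linalg.norm(E[1]-E[0]),"mid",E.mean(0)); d=E[1]-E[0]; print("yaw of y",np.degrees(np.arctan2(-d[0],d[1])))
m=onz(c,k,5,True)[:,:2].astype(np.float32); print("rect",cv2.minAreaRect(m))
blk=k[abs(k[:,1]-142)<12]; L=blk[blk[:,0]<258].mean(0);Rr=blk[blk[:,0]>258].mean(0); print("block sides",L,Rr,onz(c,[L,Rr],20,True))
roi[:]=0; roi[40:260,180:330]=1
k=big((s<28)&(g>110)&(roi>0))[:,0]; print("plate",cv2.minAreaRect(onz(c,k,3,True)[:,:2].astype(np.float32)))
E
```

```text
[255.5        209.88888889] [268.8 146.6] [[436.8293561  291.68593508   5.        ]
 [481.90412316 354.60763594   5.        ]] len 77.40074330767447 mid [459.36673963 323.14678551   5.        ]
yaw of y -35.61640391424558
rect ((454.8808288574219, 325.36492919921875), (76.71807861328125, 28.451622009277344), 66.12930297851562)
block sides [nan nan] [266.94444444 149.44444444] [[         nan          nan          nan]
 [479.21343734 355.1578978   20.        ]]
plate ((465.47637939453125, 333.3819580078125), (267.6686706542969, 136.56056213378906), 74.54689025878906)<stdin>:8: RuntimeWarning: Mean of empty slice.
  ret = um.true_divide(
```

```bash
python3 - <<'E'
from h import *
c=eyes.capture("wrist"); im=c["color"].astype(int); g=im.max(2)
roi=np.zeros_like(g); roi[60:225,235:295]=1
for th in (90,105,120):
    k=big((g<th)&(roi>0))[:,0]
    lo,hi=k[k[:,1]>=k[:,1].max()-1].mean(0),k[k[:,1]<=k[:,1].min()+1].mean(0)
    E=onz(c,[lo,hi],5,True); d=E[1]-E[0]
    print(th,lo,hi,"len",np.linalg.norm(d).round(1),"mid",E.mean(0).round(1),"yaw",np.degrees(np.arctan2(-d[0],d[1])).round(1))
    print(" rect",cv2.minAreaRect(onz(c,k,10,True)[:,:2].astype(np.float32)))
print("plate corners",onz(c,[[187,64],[302,46],[322,236],[222,249]],3,True).round(0))
E
```

```text
90 [255.05882353 210.70588235] [258.5         75.11111111] len 156.9 mid [470.2 361.5   5. ] yaw -25.9
 rect ((471.2746276855469, 361.8266296386719), (154.98851013183594, 30.226516723632812), 65.4296646118164)
105 [255.5        210.88888889] [258.55  75.1 ] len 157.1 mid [470.4 361.3   5. ] yaw -25.7
 rect ((471.69952392578125, 361.63031005859375), (155.15625, 30.806692123413086), 64.98963928222656)
120 [255.05263158 210.89473684] [259.          74.73684211] len 157.5 mid [470.5 361.5   5. ] yaw -26.1
 rect ((471.64715576171875, 362.1536865234375), (156.1038818359375, 32.464881896972656), 64.93553924560547)
plate corners [[439. 479.   3.]
 [562. 444.   3.]
 [498. 223.   3.]
 [375. 260.   3.]]
```

```bash
python3 -c "
from h import *
go(470.5,361.5,15,-25.4)"
```

```text
shift [  3.4 -24.3 185.1] roll 0.14 cur [457.4 340.9 200.2] -24.58 F [-0.2  0.9 -0.5] t 1.85
```

Request:
move_arm([
  [[3.4,-24.3,40,0.14,0.6],[3.4,-24.3,90,0.14,0.6],[3.4,-24.3,130,0.14,0.6],[3.4,-24.3,160,0.14,0.6],[3.4,-24.3,175,0.14,0.6],[3.4,-24.3,185,0.14,0.6],[3.4,-24.3,185,0.14,0.6],[3.4,-24.3,185,0.14,-1],[3.4,-24.3,185,0.14,-1],[3.4,-24.3,185,0.14,-1],[3.4,-24.3,185,0.14,-1],[3.4,-24.3,185,0.14,-1]],
], squeeze=90)

```text
time_s: 3.35
eef_pos: [471.0, 361.7, 16.2]
ee_rot: [-0.0, 0.975, -0.22, 0.001]
force: [-0.2, -0.9, 6.1]
grip_width: 0.334
```

```bash
python3 -c "
from h import *
go(470,300,200,-2)"
```

```text
shift [  25.8   56.1 -183.9] roll -3.9 cur [471.  361.7  16.2] -25.42 F [-0.2 -0.9  6.1] t 3.35
```

Request:
move_arm([
  [[0,0,-5,0,-1],[0,0,-20,0,-1],[0,0,-50,0,-1],[0,0,-90,-0.5,-1],[0,0,-140,-1.5,-1],[10,20,-190,-2.5,-1],[25,56,-235,-3.9,-1],[25,56,-255,-3.9,-1]],
])

```text
time_s: 4.35
eef_pos: [469.6, 298.8, 275.2]
ee_rot: [-0.001, 1.0, -0.018, 0.003]
force: [0.6, 1.1, -0.1]
grip_width: 0.335
```

```bash
python3 -c "
from h import *
go(560,-110,290,-2)"
```

```text
shift [105.  405.2 -14.9] roll -0.01 cur [469.6 298.8 275.2] -2.04 F [ 0.6  1.1 -0.1] t 4.35
```

Request:
move_arm([
  [[10,40,-2,0,-1],[20,80,-4,0,-1],[32,125,-6,0,-1],[44,170,-8,0,-1],[55,215,-10,0,-1],[67,260,-12,0,-1],[78,305,-14,0,-1],[90,345,-14,0,-1],[98,380,-15,0,-1],[105,405,-15,0,-1],[105,405,-15,0,-1]],
])

```text
time_s: 5.72
eef_pos: [559.9, -111.0, 290.5]
ee_rot: [-0.001, 1.0, -0.019, 0.003]
force: [-0.2, 0.6, -1.3]
grip_width: 0.336
```

```bash
python3 - <<'E'
from h import *
go(560,-110,290,-2)
c=eyes.capture("wrist"); cv2.imwrite("pics/w2.png",c["color"]); np.save("w2.npy",c,allow_pickle=True)
print(c["xyz"])
E
```

```text
shift [ 0.1 -1.   0.5] roll -0.03 cur [ 559.9 -111.   290.5] -2.16 F [-0.2  0.6 -1.3] t 5.725
[562.88833481 -34.31914577 425.21474873]
```

View pics/w2.png

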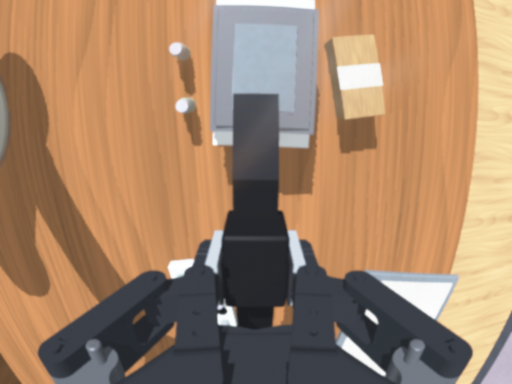

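The wedge sits square in the jaws, with its tip at row 95, columns 234–279. The lid is at rows 6–130 and columns 212–316. A close crop comes next, for the lid's corners.

```bash
python3 - <<'E'
from h import *
im=cv2.imread("pics/w2.png")[0:155,195:335]
cv2.imwrite("pics/w2c.png",cv2.resize(im,None,fx=4,fy=3.8,interpolation=cv2.INTER_CUBIC)[:590])
E
```

```text
(no output)
```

View pics/w2c.png

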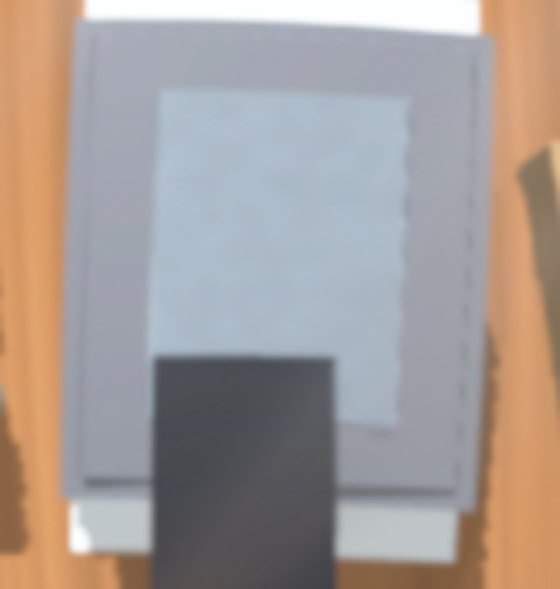

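```bash
python3 - <<'E'
from h import *
from scipy.optimize import least_squares
c=np.load("w2.npy",allow_pickle=True).item()
f=lambda q:np.array(q)/[4,3.8]+[195,0]
lid=f([[76,20],[494,38],[470,508],[63,498]]); led=f([[70,552],[455,562]])
w=np.array([[-60,75],[60,75],[60,-75],[-60,-75]]); we=np.array([[-60,-95],[60,-95]])
def pts(p,w,z):
    a=np.radians(p[2]); return np.c_[w@np.array([[np.cos(a),np.sin(a)],[-np.sin(a),np.cos(a)]])+p[:2],np.full(len(w),z)]
res=lambda p:np.r_[proj(c,pts(p,w,p[3]+28),True)-lid,proj(c,pts(p,we,p[3]),True)-led].ravel()
s=least_squares(res,[570,0,-2,63]); print(s.x,s.fun.round(1))
p=s.x; a=np.radians(p[2]); print("fwd y axis",-np.sin(a),np.cos(a),"right lid edge mid",pts(p,np.array([[0,-75],[0,-95]]),0))
for z in(277,279): print("tip",onz(c,f([[155,357],[335,357]]),z,True))
e=onz(c,[[248,215],[272,215]],290,True);print(sense()["eef_pos"])
E
```

```text
[ 5.77256017e+02  5.61144091e-01 -3.96768766e+00  5.46278321e+01] [-0.2 -0.1 -0.2 -0.2  0.8  1.1 -0.4  0.3  0.9 -0.8 -0.9 -0.4]
fwd y axis 0.06919387969322878 0.9976032312562941 right lid edge mid [[572.06647631 -74.25909825   0.        ]
 [570.68259872 -94.21116288   0.        ]]
tip [[553.60866805 -31.72848159 277.        ]
 [575.69430006 -32.5378712  277.        ]]
tip [[553.73388726 -31.76343984 279.        ]
 [575.52149721 -32.5619076  279.        ]]
[ 559.75794716 -109.8613292   290.53172239]
```

```bash
python3 -c "
from h import *
go(566.5,-162,95,-3.4)"
```

```text
shift [  7.5  52.2 195.5] roll 0.22 cur [ 559.8 -109.9  290.5] -2.1 F [-0.4  0.6 -0.3] t 5.775
```

Request:
move_arm([
  [[4,25,0,0.1,-1],[7.5,52,10,0.2,-1],[7.5,52.2,50,0.22,-1],[7.5,52.2,90,0.22,-1],[7.5,52.2,130,0.22,-1],[7.5,52.2,160,0.22,-1],[7.5,52.2,180,0.22,-1],[7.5,52.2,190,0.22,-1],[7.5,52.2,195,0.22,-1],[7.5,52.2,195,0.22,-1]],
])

```text
time_s: 7.02
eef_pos: [566.7, -161.8, 96.0]
ee_rot: [-0.001, 1.0, -0.03, 0.003]
force: [-0.1, 0.3, -0.4]
grip_width: 0.332
```

```bash
python3 - <<'E'
from h import *
go(566.5,-162,95,-3.4)
c=eyes.capture("wrist"); np.save("w3.npy",c,allow_pickle=True)
cv2.imwrite("pics/w3.png",cv2.resize(c["color"][0:260,150:360],None,fx=2.3,fy=2.3,interpolation=cv2.INTER_CUBIC))
E
```

```text
shift [-0.2  0.2  1. ] roll -0.0 cur [ 566.7 -161.8   96. ] -3.4 F [-0.1  0.3 -0.4] t 7.025
```

View pics/w3.png

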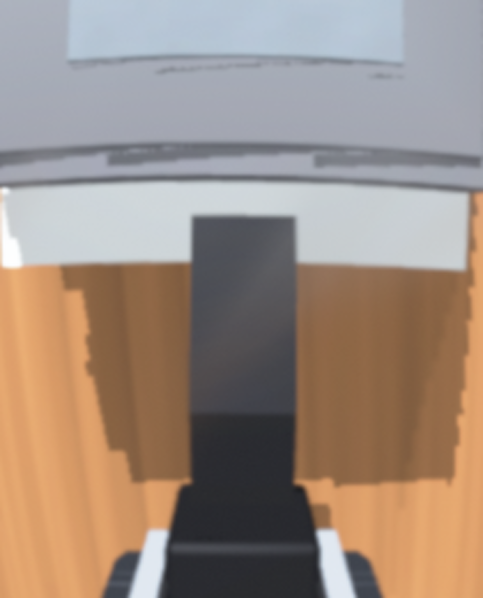

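The view shows the blade over the ledge, square to it, with its tip (row 216) about midway between the ledge's edge (266) and the lid (183). Next I feel down for the rim.

Request:
move_arm([
  [[0,0,5,0,-1],[0,0,9,0,-1],[0,0,11,0,-1],[0,0,12,0,-1],[0,0,12,0,-1]],
])

```text
time_s: 7.7
eef_pos: [566.9, -162.0, 84.2]
ee_rot: [-0.001, 1.0, -0.03, 0.003]
force: [-0.3, -0.3, -1.0]
grip_width: 0.338
```

Request:
move_arm([
  [[0,0,2,0,-1],[0,0,4,0,-1],[0,0,5,0,-1],[0,0,5,0,-1]],
])

```text
time_s: 8.2
eef_pos: [566.9, -161.9, 79.1]
ee_rot: [-0.001, 1.0, -0.03, 0.003]
force: [-0.2, -1.1, -1.2]
grip_width: 0.335
```

Request:
move_arm([
  [[0,0,2,0,-1],[0,0,3,0,-1],[0,0,4,0,-1],[0,0,4,0,-1]],
])

```text
time_s: 8.7
eef_pos: [566.9, -161.9, 75.0]
ee_rot: [-0.001, 1.0, -0.03, 0.003]
force: [-0.9, -0.3, -1.0]
grip_width: 0.334
```

Request:
move_arm([
  [[0,0,1,0,-1],[0,0,2,0,-1],[0,0,3,0,-1],[0,0,3,0,-1]],
])

```text
time_s: 9.2
eef_pos: [566.9, -161.9, 71.9]
ee_rot: [-0.001, 1.0, -0.03, 0.003]
force: [0.8, -0.4, -0.2]
grip_width: 0.336
```

Request:
move_arm([
  [[0,0,1,0,-1],[0,0,2,0,-1],[0,0,2,0,-1]],
])

```text
time_s: 9.57
eef_pos: [567.1, -162.1, 70.9]
ee_rot: [-0.001, 1.0, -0.03, 0.004]
force: [-2.7, -0.2, 7.5]
grip_width: 0.338
```

Request:
move_arm([
  [[0,0,1,0,-1],[0,0,2,0,-1],[0,0,2,0,-1]],
])

```text
time_s: 9.95
eef_pos: [567.3, -162.2, 70.5]
ee_rot: [-0.001, 1.0, -0.03, 0.004]
force: [-5.6, -0.4, 13.2]
grip_width: 0.336
```

Request:
move_arm([
  [[0,0,-1,0,-1],[0,0,-1.2,0,-1],[0,-3,-1.2,0,-1],[0,-6,-1.2,0,-1],[0,-9,-1.2,0,-1],[0,-11,-1.2,0,-1],[0,-12,-1.2,0,-1],[0,-12,-1.2,0,-1]],
])

```text
time_s: 10.95
eef_pos: [567.9, -150.1, 71.6]
ee_rot: [-0.001, 1.0, -0.029, 0.004]
force: [0.5, -0.2, -0.7]
grip_width: 0.334
```

```bash
python3 - <<'E'
from h import *
go(567,-150,71.7,-3.4)
c=eyes.capture("wrist"); np.save("w4.npy",c,allow_pickle=True)
cv2.imwrite("pics/w4.png",cv2.resize(c["color"][0:260,150:360],None,fx=2.3,fy=2.3,interpolation=cv2.INTER_CUBIC))
E
```

```text
shift [-0.9 -0.  -0.1] roll 0.0 cur [ 567.9 -150.1   71.6] -3.38 F [ 0.5 -0.2 -0.7] t 10.95
```

View pics/w4.png

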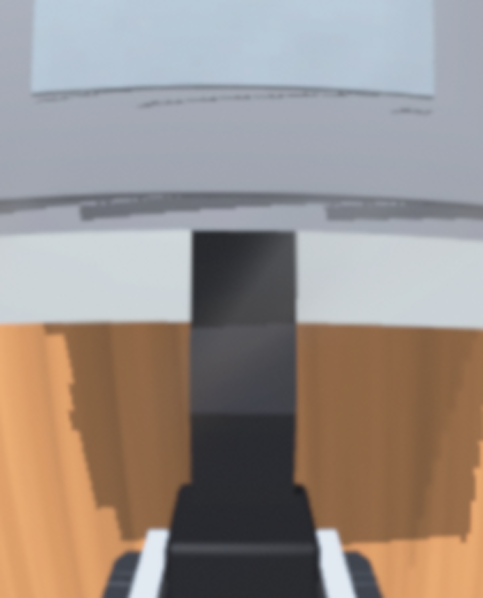

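The tip is now under the lid: the lid edge crosses the blade at crop row 231, and the tip itself is at row 216.

```bash
python3 - <<'E'
from h import *
c=np.load("w4.npy",allow_pickle=True).item()
z=71.6-13.2
print("tip",onz(c,[[256,216/2.3]],z+2,True),"edge",onz(c,[[256,231/2.3]],z+3.2,True), "outer ledge edge", onz(c,[[256,324/2.3]],z,True))
E
```

```text
tip [[574.23442628 -71.40344783  60.4       ]] edge [[574.03302574 -74.59041702  61.6       ]] outer ledge edge [[572.88869917 -94.84973276  58.4       ]]
```

Request:
move_arm([
  [[0,-1.5,0,0,-1],[0,-3,0,0,-1],[0,-4.5,0,0,-1],[0,-6,0,0,-1],[0,-7,0,0,-1],[0,-8,0,0,-1],[0,-9,0,0,-1],[0,-10,0,0,-1],[0,-10,0,0,-1]],
])

```text
time_s: 12.12
eef_pos: [568.9, -142.4, 72.1]
ee_rot: [0.001, 1.0, -0.03, 0.005]
force: [-0.5, -12.1, -0.2]
grip_width: 0.332
```

Request:
move_arm([
  [[0,-3,0.2,0,-1],[0,-4,0.4,0,-1],[0,-5,0.5,0,-1],[0,-6,0.5,0,-1],[0,-7,0.5,0,-1],[0,-8,0.5,0,-1],[0,-9,0.5,0,-1],[0,-10,0.5,0,-1],[0,-10,0.5,0,-1]],
])

```text
time_s: 13.25
eef_pos: [569.9, -134.9, 72.3]
ee_rot: [0.004, 1.0, -0.03, 0.006]
force: [-0.5, -13.6, 1.4]
grip_width: 0.337
```

```bash
python3 - <<'E'
from h import *
go(567,-134,71.7,-3.4)
c=eyes.capture("wrist"); np.save("w5.npy",c,allow_pickle=True)
cv2.imwrite("pics/w5.png",cv2.resize(c["color"][0:260,150:360],None,fx=2.3,fy=2.3,interpolation=cv2.INTER_CUBIC))
c=eyes.capture("side"); cv2.imwrite("pics/s5.png",c["color"])
E
```

```text
shift [-3.  -0.7  0.5] roll -0.0 cur [ 569.9 -134.9   72.3] -3.41 F [ -0.5 -13.6   1.4] t 13.25
```

View pics/w5.png

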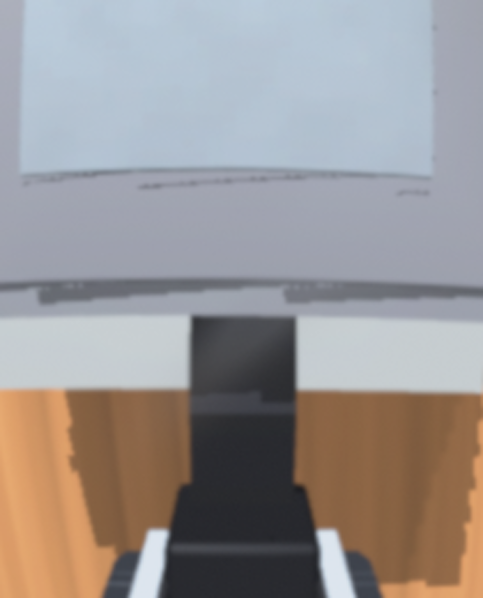

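```bash
python3 - <<'E'
from h import *
for n,re,rl in (("w4.npy",231,324),("w5.npy",316,390)):
    c=np.load(n,allow_pickle=True).item()
    d=ray(c,[[256,re/2.3],[256,rl/2.3]],True); y=np.array([-74.6,-94.85]); t=(y-c["xyz"][1])/d[:,1]
    print(n,"edge",(c["xyz"]+d[0]*t[0]).round(1),"rim",(c["xyz"]+d[1]*t[1]).round(1))
E
```

```text
w4.npy edge [574.  -74.6  60.4] rim [572.9 -94.8  58.4]
w5.npy edge [574.9 -74.6  82.4] rim [574.1 -94.8  57.5]
```

Request:
move_arm([
  [[0,4,0,0,-1],[0,10,0,0,-1],[0,18,0,0,-1],[0,28,-1,0,-1],[0,40,-4,0,-1],[0,46,-20,0,-1],[0,46,-60,0,-1],[0,46,-100,0,-1],[0,40,-130,0,-1],[0,20,-135,0,-1],[0,-20,-135,0,-1],[0,-60,-135,0,-1]],
])

```text
time_s: 14.85
eef_pos: [571.4, -71.8, 206.0]
ee_rot: [0.003, 1.0, -0.03, 0.005]
force: [0.7, 0.2, -0.8]
grip_width: 0.334
```

```bash
python3 - <<'E'
from h import *
go(587,165,200,-3.4);go(587,165,80,-3.4)
E
```

```text
shift [   1.4 -237.4    4.6] roll -0.0 cur [571.4 -71.8 206. ] -3.41 F [ 0.7  0.2 -0.8] t 14.85
shift [ 2.000e-01 -2.381e+02  1.245e+02] roll -0.0 cur [571.4 -71.8 206. ] -3.41 F [ 0.7  0.2 -0.8] t 14.85
```

Request:
move_arm([
  [[0,-50,5,0,-1],[0,-100,5,0,-1],[1,-150,5,0,-1],[1,-195,5,0,-1],[1,-225,5,0,-1],[1,-237,10,0,-1],[1,-238,40,0,-1],[1,-238,75,0,-1],[0.5,-238,100,0,-1],[0.2,-238,115,0,-1],[0.2,-238,122,0,-1],[0.2,-238,122,0,-1]],
])

```text
time_s: 16.35
eef_pos: [587.1, 164.8, 82.7]
ee_rot: [0.003, 1.0, -0.03, 0.005]
force: [-0.4, -0.6, -1.0]
grip_width: 0.337
```

```bash
python3 - <<'E'
from h import *
go(587,165,74,-3.4)
a=eyes.capture("wrist"); b=eyes.capture("top"); np.save("w6.npy",a,allow_pickle=True)
cv2.imwrite("pics/w6.png",np.hstack([cv2.resize(a["color"][200:384,130:390],(390,276)),cv2.resize(b["color"][130:215,230:350],(390,276),interpolation=cv2.INTER_CUBIC)]))
E
```

```text
shift [-0.2 -0.2  8.7] roll -0.0 cur [587.1 164.8  82.7] -3.42 F [-0.4 -0.6 -1. ] t 16.35
```

View pics/w6.png

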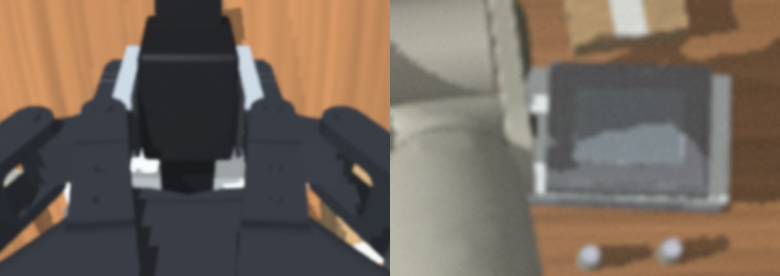

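The wrist camera sees only scraps of the left ledge beside the blade, and the top view is mostly hidden by the arm, so I feel my way here.

Request:
move_arm([
  [[0,0,4,0,-1],[0,0,7,0,-1],[0,0,9,0,-1],[0,0,9.5,0,-1],[0,0,9.5,0,-1]],
])

```text
time_s: 17.08
eef_pos: [587.5, 164.9, 73.9]
ee_rot: [0.003, 1.0, -0.03, 0.006]
force: [0.2, -0.8, -0.8]
grip_width: 0.33
```

Request:
move_arm([
  [[0,0,1,0,-1],[0,0,2,0,-1],[0,0,2,0,-1]],
])

```text
time_s: 17.45
eef_pos: [587.5, 164.8, 71.8]
ee_rot: [0.003, 1.0, -0.03, 0.006]
force: [0.4, 0.8, -1.5]
grip_width: 0.337
```

Request:
move_arm([
  [[0,0,1,0,-1],[0,0,2,0,-1],[0,0,2,0,-1]],
])

```text
time_s: 17.82
eef_pos: [587.7, 165.0, 70.7]
ee_rot: [0.003, 1.0, -0.03, 0.006]
force: [-2.6, 1.5, 5.8]
grip_width: 0.337
```

Request:
move_arm([
  [[0,0,-0.7,0,-1],[0,0,-0.9,0,-1],[0,3,-0.9,0,-1],[0,6,-0.9,0,-1],[0,9,-0.9,0,-1],[0,11,-0.9,0,-1],[0,12,-0.9,0,-1],[0,13,-0.9,0,-1],[0,13,-0.9,0,-1]],
])

```text
time_s: 18.95
eef_pos: [586.9, 152.0, 71.6]
ee_rot: [0.003, 1.0, -0.03, 0.006]
force: [-0.1, -0.2, -1.8]
grip_width: 0.334
```

Request:
move_arm([
  [[0,1.5,0,0,-1],[0,3,0,0,-1],[0,4,0,0,-1],[0,5,0,0,-1],[0,5,0,0,-1]],
])

```text
time_s: 19.58
eef_pos: [586.6, 149.0, 71.9]
ee_rot: [0.001, 1.0, -0.03, 0.006]
force: [1.2, 12.1, -1.6]
grip_width: 0.333
```

Request:
move_arm([
  [[0,1.5,0,0,-1],[0,3,0,0,-1],[0,4,0,0,-1],[0,5,0,0,-1],[0,5,0,0,-1]],
])

```text
time_s: 20.2
eef_pos: [586.4, 146.0, 72.1]
ee_rot: [-0.0, 1.0, -0.03, 0.007]
force: [1.0, 11.5, -1.0]
grip_width: 0.337
```

Request:
move_arm([
  [[0,4,0.3,0,-1],[0,5.5,0.5,0,-1],[0,7,0.5,0,-1],[0,8.5,0.5,0,-1],[0,10,0.5,0,-1],[0,11.5,0.5,0,-1],[0,13,0.5,0,-1],[0,14.5,0.5,0,-1],[0,16,0.5,0,-1],[0,17.5,0.5,0,-1],[0,17.5,0.5,0,-1]],
])

```text
time_s: 21.58
eef_pos: [585.5, 130.6, 72.1]
ee_rot: [-0.002, 1.0, -0.03, 0.007]
force: [0.8, 12.8, 0.5]
grip_width: 0.341
```

```bash
python3 - <<'E'
from h import *
go(587,130.5,72,-3.4)
b=eyes.capture("side"); p=proj(b,[[577,-75,60]]);print(p)
x,y=p[0].astype(int); cv2.imwrite("pics/s7.png",cv2.resize(b["color"][y-45:y+35,x-50:x+50],None,fx=6,fy=6,interpolation=cv2.INTER_CUBIC))
E
```

```text
shift [ 1.5 -0.   0.1] roll 0.0 cur [585.5 130.6  72.1] -3.39 F [ 0.8 12.8  0.5] t 21.575
[[300.22403993 226.02460134]]
```

View pics/s7.png

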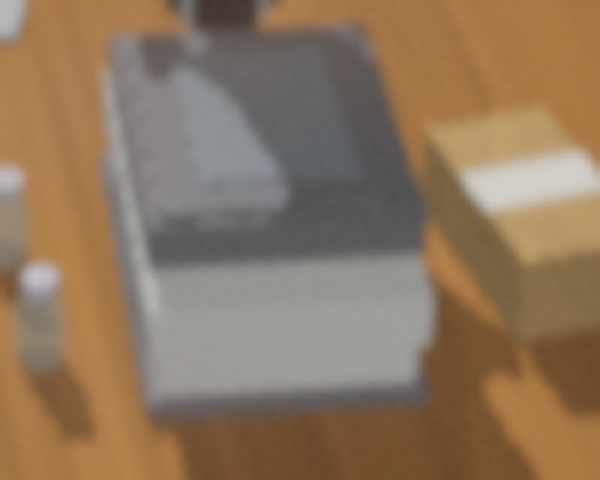

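Request:
move_arm([
  [[0,-4,0,0,-1],[0,-12,0,0,-1],[0,-22,0,0,-1],[0,-34,-1,0,-1],[0,-46,-4,0,-1],[0,-50,-25,0,-1],[0,-50,-65,0,-1],[0,-50,-105,0,-1],[0,-40,-130,0,-1],[0,-15,-135,0,-1],[0,25,-135,0,-1],[0,70,-135,0,-1]],
])

```text
time_s: 23.12
eef_pos: [579.3, 59.9, 207.1]
ee_rot: [-0.002, 1.0, -0.029, 0.008]
force: [1.1, -0.5, -1.1]
grip_width: 0.336
```

```bash
python3 - <<'E'
from h import *
go(568,-165,205,-3.4);go(568,-165,80,-3.4)
E
```

```text
shift [  1.7 225.2   1.1] roll 0.01 cur [579.3  59.9 207.1] -3.32 F [ 1.1 -0.5 -1.1] t 23.125
shift [-2.000e-01  2.257e+02  1.261e+02] roll 0.01 cur [579.3  59.9 207.1] -3.32 F [ 1.1 -0.5 -1.1] t 23.125
```

Request:
move_arm([
  [[0,50,0,0,-1],[1,100,0,0,-1],[1,150,1,0,-1],[1,190,1,0,-1],[1.7,215,1,0,-1],[1.7,225,5,0,-1],[1,225.5,40,0,-1],[0.5,225.5,75,0,-1],[0,225.5,105,0,-1],[0,225.5,120,0,-1],[0,225.5,127,0,-1],[0,225.5,127,0,-1]],
])

```text
time_s: 24.62
eef_pos: [568.5, -164.7, 79.5]
ee_rot: [-0.002, 1.0, -0.029, 0.008]
force: [-0.3, 0.9, 0.2]
grip_width: 0.34
```

Request:
move_arm([
  [[0,0,3,0,-1],[0,0,6,0,-1],[0,0,8.5,0,-1],[0,0,9,0,-1],[0,0,9,0,-1]],
])

```text
time_s: 25.25
eef_pos: [568.8, -164.8, 71.0]
ee_rot: [-0.002, 1.0, -0.029, 0.008]
force: [-1.6, -1.0, 4.7]
grip_width: 0.332
```

Request:
move_arm([
  [[0,0,-0.6,0,-1],[0,0,-0.8,0,-1],[0,-4,-0.8,0,-1],[0,-8,-0.8,0,-1],[0,-12,-0.8,0,-1],[0,-16,-0.8,0,-1],[0,-20,-0.8,0,-1],[0,-23,-0.8,0,-1],[0,-25,-0.8,0,-1],[0,-26,-0.8,0,-1],[0,-26,-0.8,0,-1]],
])

```text
time_s: 26.62
eef_pos: [570.3, -138.9, 71.9]
ee_rot: [-0.002, 1.0, -0.029, 0.008]
force: [0.2, 0.5, -0.5]
grip_width: 0.34
```

Request:
move_arm([
  [[0,-2,0,0,-1],[0,-4,0,0,-1],[0,-6,0,0,-1],[0,-7.5,0,0,-1],[0,-9,0,0,-1],[0,-10.5,0,0,-1],[0,-12,0,0,-1],[0,-12,0,0,-1]],
])

```text
time_s: 27.62
eef_pos: [571.1, -128.6, 72.0]
ee_rot: [-0.0, 1.0, -0.029, 0.009]
force: [-0.2, -9.5, -3.4]
grip_width: 0.337
```

Request:
move_arm([
  [[0,-3.5,0.3,0,-1],[0,-5,0.4,0,-1],[0,-6.5,0.4,0,-1],[0,-8,0.4,0,-1],[0,-9.5,0.4,0,-1],[0,-11,0.4,0,-1],[0,-12,0.4,0,-1],[0,-12,0.4,0,-1]],
])

```text
time_s: 28.62
eef_pos: [572.1, -118.6, 72.0]
ee_rot: [0.001, 1.0, -0.029, 0.009]
force: [-1.3, -10.9, -2.2]
grip_width: 0.335
```

Request:
move_arm([
  [[0,4,0,0,-1],[0,14,0,0,-1],[0,26,0,0,-1],[0,40,-1,0,-1],[0,54,-4,0,-1],[0,60,-25,0,-1],[0,60,-65,0,-1],[0,60,-105,0,-1],[0,50,-130,0,-1],[0,25,-138,0,-1],[0,-15,-138,0,-1],[0,-60,-138,0,-1]],
])

```text
time_s: 30.12
eef_pos: [573.1, -58.0, 210.2]
ee_rot: [0.002, 1.0, -0.03, 0.01]
force: [1.2, 0.4, -0.5]
grip_width: 0.339
```

```bash
python3 - <<'E'
from h import *
go(587.5,167,205,-3.4);go(587.5,167,80,-3.4)
E
```

```text
shift [   1.  -225.5    4.6] roll 0.0 cur [573.1 -58.  210.2] -3.4 F [ 1.2  0.4 -0.5] t 30.125
shift [  -1.4 -225.8  129.6] roll 0.0 cur [573.1 -58.  210.2] -3.4 F [ 1.2  0.4 -0.5] t 30.125
```

Request:
move_arm([
  [[0,-50,0,0,-1],[1,-100,2,0,-1],[1,-150,4,0,-1],[1,-190,4,0,-1],[1,-215,4,0,-1],[1,-225,8,0,-1],[0.5,-225.5,40,0,-1],[0,-225.5,75,0,-1],[-1,-225.5,105,0,-1],[-1.4,-225.5,122,0,-1],[-1.4,-225.5,130,0,-1],[-1.4,-225.5,130,0,-1]],
])

```text
time_s: 31.62
eef_pos: [587.8, 166.5, 80.0]
ee_rot: [0.002, 1.0, -0.03, 0.01]
force: [0.4, -0.4, -0.3]
grip_width: 0.335
```

Request:
move_arm([
  [[0,0,3,0,-1],[0,0,6,0,-1],[0,0,7.5,0,-1],[0,0,8,0,-1],[0,0,8,0,-1]],
])

```text
time_s: 32.25
eef_pos: [588.0, 166.5, 72.0]
ee_rot: [0.002, 1.0, -0.03, 0.01]
force: [0.7, 0.3, -0.8]
grip_width: 0.339
```

Request:
move_arm([
  [[0,4,0.2,0,-1],[0,8,0.2,0,-1],[0,12,0.2,0,-1],[0,16,0.2,0,-1],[0,20,0.2,0,-1],[0,24,0.2,0,-1],[0,28,0.2,0,-1],[0,30,0.2,0,-1],[0,31,0.2,0,-1],[0,31,0.2,0,-1]],
])

```text
time_s: 33.5
eef_pos: [586.2, 135.5, 71.9]
ee_rot: [0.002, 1.0, -0.03, 0.01]
force: [0.0, 0.1, -0.8]
grip_width: 0.336
```

Request:
move_arm([
  [[0,2,0,0,-1],[0,4,0,0,-1],[0,5.5,0,0,-1],[0,7,0,0,-1],[0,8.5,0,0,-1],[0,10,0,0,-1],[0,10,0,0,-1]],
])

```text
time_s: 34.38
eef_pos: [585.5, 127.3, 72.0]
ee_rot: [-0.0, 1.0, -0.03, 0.01]
force: [0.5, 11.7, -1.8]
grip_width: 0.334
```

Request:
move_arm([
  [[0,3.5,0.3,0,-1],[0,5,0.4,0,-1],[0,6.5,0.4,0,-1],[0,8,0.4,0,-1],[0,9,0.4,0,-1],[0,9.5,0.4,0,-1],[0,9.5,0.4,0,-1]],
])

```text
time_s: 35.25
eef_pos: [585.1, 119.9, 72.0]
ee_rot: [-0.002, 1.0, -0.03, 0.011]
force: [0.5, 12.7, 0.7]
grip_width: 0.332
```

Request:
move_arm([
  [[0,-4,0,0,-1],[0,-14,0,0,-1],[0,-28,0,0,-1],[0,-42,-1,0,-1],[0,-56,-4,0,-1],[0,-70,-20,0,-1],[0,-85,-50,0,-1],[0,-90,-80,0,-1],[0,-90,-100,0,-1],[0,-90,-100,0,-1]],
])

```text
time_s: 36.5
eef_pos: [588.8, 210.2, 173.8]
ee_rot: [-0.002, 0.999, -0.029, 0.012]
force: [-0.0, -0.6, -1.3]
grip_width: 0.336
```

```bash
python3 - <<'E'
from h import *
go(468.5,351.5,60,-16); go(468.5,351.5,120,-16); go(571,-165,205,-3.4)
for c in (np.load("w3.npy",allow_pickle=True).item(), eyes.capture("wrist")):
    g=c["color"].max(2)[70:130,250:262].mean(1); print((np.argmin(np.diff(g))+70), g[10:36].round(0))
c=eyes.capture("side"); cv2.imwrite("pics/s9.png",c["color"])
E
```

```text
shift [-131.1 -133.5  111.3] roll 2.11 cur [588.8 210.2 173.8] -3.37 F [-0.  -0.6 -1.3] t 36.5
shift [-129.7 -133.7   51.3] roll 2.11 cur [588.8 210.2 173.8] -3.37 F [-0.  -0.6 -1.3] t 36.5
shift [  5.  375.5 -32.8] roll 0.01 cur [588.8 210.2 173.8] -3.37 F [-0.  -0.6 -1.3] t 36.5
93 [211. 218. 219. 219. 219. 218. 218. 218. 218. 218. 217. 214. 201. 167.
 121.  95.  90.  90.  90.  90.  89.  89.  89.  89.  88.  88.]
93 [203. 204. 204. 204. 204. 204. 204. 204. 204. 204. 204. 202. 189. 156.
 109.  80.  79.  79.  79.  78.  78.  78.  78.  77.  77.  77.]
```

```bash
python3 - <<'E'
from h import *
c=eyes.capture("side"); a=cv2.imread("pics/side0.png"); b=c["color"]
yax=np.array([0.069,0.9976]);C=np.array([577.3,.5])
for n,s in (("right",-75),("left",75)):
    P=C+s*yax
    p0=proj(c,[*P,86])[0]; p1=proj(c,[*P,94])[0]
    # print near-edge lid label/edge patches
    T=cv2.cvtColor(a,6).astype(np.float32);B=cv2.cvtColor(b,6).astype(np.float32)
    x,y=p0.round().astype(int)
    print(n,p0.round(1),"expected shift for 8mm",(p1-p0).round(2))
    up=lambda I:cv2.resize(I[y-8:y+9,x-8:x+9].mean(1)[:,None],(1,17)).ravel()
    print(up(T).round(0),"\n",up(B).round(0))
E
```

```text
right [298.7 217.8] expected shift for 8mm [ 0.14 -2.57]
[141. 134. 127. 127. 129. 126. 116. 108. 105.  98.  91.  89.  88.  90.
  99. 117. 136.] 
 [119. 121. 121. 114. 105. 103. 100.  94.  90.  89.  89.  94. 111. 131.
 145. 149. 149.]
left [289.9 186.5] expected shift for 8mm [ 0.09 -2.42]
[134. 134. 134. 135. 135. 135. 135. 135. 135. 134. 133. 134. 136. 140.
 142. 143. 143.] 
 [136. 136. 136. 136. 136. 133. 124. 111. 103. 104. 110. 116. 119. 120.
 118. 115. 111.]
```

Request:
move_arm([
  [[-20,-20,5,0.3,-1],[-45,-45,10,0.7,-1],[-70,-70,20,1.1,-1],[-95,-95,30,1.5,-1],[-115,-118,45,1.9,-1],[-128,-131,60,2.1,-1],[-131,-133.5,90,2.1,-1],[-131,-133.5,111,2.1,-1],[-131,-133.5,111,2.1,-1]],
])

```text
time_s: 37.78
eef_pos: [466.0, 350.3, 56.0]
ee_rot: [-0.001, 0.99, -0.139, 0.008]
force: [-0.7, -0.5, -0.9]
grip_width: 0.334
```

```bash
python3 -c "
from h import *
go(468.5,351.5,17,-16)"
```

```text
shift [ 1.5 -1.7 39. ] roll 0.0 cur [466.  350.3  56. ] -16.0 F [-0.7 -0.5 -0.9] t 37.775
```

On the right, the lid's lower edge in the side view moved about 2.7 px, where 8 mm would move it 2.57 px. That gives a rise of about 8.4 mm, as intended. Now I lay the wedge down.

Request:
move_arm([
  [[1.5,-1.7,15,0,-1],[1.5,-1.7,27,0,-1],[1.5,-1.7,34,0,-1],[1.5,-1.7,38,0,-1],[1.5,-1.7,39.5,0,-1],[1.5,-1.7,39.5,0,-1],[1.5,-1.7,39.5,0,-1]],
])

```text
time_s: 38.65
eef_pos: [468.7, 351.6, 16.8]
ee_rot: [-0.001, 0.99, -0.139, 0.008]
force: [0.5, 0.4, -0.9]
grip_width: 0.334
```

Request:
move_arm([
  [[0,0,0,0,0.3],[0,0,0,0,0.3],[0,0,0,0,0.6],[0,0,0,0,0.6],[0,0,-10,0,0.6],[0,0,-40,0,0.6],[0,0,-90,0,0.6],[0,0,-140,0,0.6],[0,0,-180,0,0.6],[0,0,-180,0,0.6]],
])

```text
time_s: 39.9
eef_pos: [466.8, 352.1, 200.7]
ee_rot: [-0.003, 0.99, -0.139, 0.011]
force: [-0.1, -0.5, -0.9]
grip_width: 0.798
```

```bash
python3 - <<'E'
from h import *
go(468.5,351.5,17,-16)
c=eyes.capture("wrist"); t=eyes.capture("top"); im=c["color"]; g=im.max(2)
roi=np.zeros_like(g); roi[50:235,235:300]=1
k=big((g<100)&(roi>0))[:,0]; print("wedge",cv2.minAreaRect(onz(c,k,10,True)[:,:2].astype(np.float32)))
a=cv2.imread("pics/top0.png")
p=lambda I:cv2.resize(I[110:225,250:350],(260,299),interpolation=cv2.INTER_CUBIC)
cv2.imwrite("pics/f.png",np.hstack([cv2.resize(im[:300],(512,300))[:299],p(t["color"])]))
s=eyes.capture("side"); A=cv2.imread("pics/side0.png"); d=cv2.absdiff(A,s["color"]).max(2)
cv2.imwrite("pics/sf.png",s["color"])
for n,P in (("vial",[468.7,38.7,22]),("vial",[472.7,-40,22]),("carton",[699,-3.7,22])):
    x,y=proj(t,P)[0].astype(int); q=(slice(y-8,y+9),slice(x-8,x+9)); print(n,cv2.phaseCorrelate(np.float64(a[q].max(2)),np.float64(t["color"][q].max(2))))
E
```

```text
shift [ -1.9   1.9 183.7] roll 0.0 cur [466.8 352.1 200.7] -15.99 F [-0.1 -0.5 -0.9] t 39.9
wedge ((470.9061279296875, 351.4271240234375), (154.8538818359375, 31.694019317626953), 73.24883270263672)
vial ((-0.3399342729773931, 0.17857620347709968), 1.012451244756692)
vial ((0.29569663708366534, 0.39098879076052917), 0.920044865820787)
carton ((-0.05374549611676649, -0.02382983353040835), 0.9983478755717273)
```

View pics/f.png

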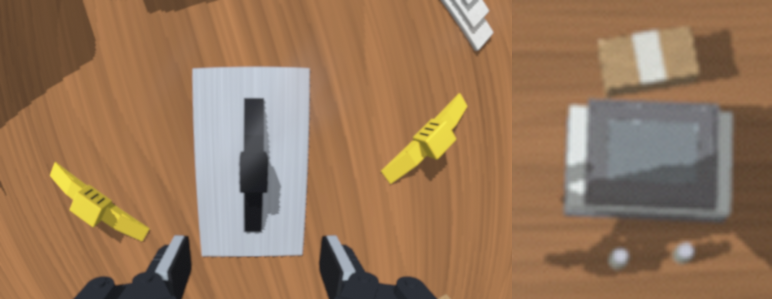

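```bash
python3 - <<'E'
import cv2,numpy as np
a,b=(cv2.imread(f"pics/{n}.png").max(2).astype(int) for n in ("side0","sf"))
for x in (282,290,298): print(x,a[178:198,x-2:x+3].mean(1).round(),b[178:198,x-2:x+3].mean(1).round(),sep="\n")
E
```

```text
282
[174. 174. 174. 173. 173. 173. 172. 171. 169. 161. 149. 141. 139. 142.
 144. 146. 146. 147. 146. 146.]
[174. 174. 173. 173. 172. 170. 162. 148. 139. 137. 138. 140. 140. 138.
 135. 130. 124. 115. 110. 106.]
290
[174. 173. 172. 172. 171. 172. 171. 171. 168. 157. 143. 137. 138. 141.
 144. 145. 145. 145. 146. 146.]
[173. 173. 172. 171. 171. 169. 161. 148. 138. 137. 139. 142. 145. 145.
 144. 144. 145. 145. 146. 146.]
298
[171. 172. 172. 173. 173. 174. 173. 172. 165. 152. 140. 136. 138. 143.
 144. 145. 145. 145. 145. 146.]
[171. 171. 173. 173. 172. 169. 157. 142. 136. 136. 139. 143. 144. 144.
 144. 145. 144. 145. 145. 146.]
```

```bash
python3 -c "
from rig import ctrl; print(ctrl.finish_job())"
```

```text
the job is handed in; nothing more can be done
None
```

The lid is up on both sides, the wedge is back on its plate, and I handed the job in at about 40 s of the 72 s allowed. No verdict was reported.

**What I did:** I took the black wedge from the plate and felt the rim at about 58 mm above the desk. I then drove the wedge in right, left, right, left. By the measured insertion depths, one side was never more than about 4 mm ahead. The forces read at the end of each move were no more than 14 N while driving and 13 N while feeling for the rim. Forces within a move were not seen.

**Last checks:**
- **Lid rise:** By the side camera, the right side came up about 8.4 mm and the left about 8.9 mm, against the 7 mm needed. These are shifts of 2.7 pixels or so, so they are good to perhaps 1 mm. The insertion depths agree, at about 34.7 mm on the right and 36 mm on the left.
- **Wedge:** It lies on the plate within about 3 mm of the plate's centre and in line with it. It looks flat in the last picture, but I did not measure its tilt.
- **Vials and carton:** They had not visibly moved, with shifts under half a pixel (about 1.5 mm).
- **Arm:** The gripper was open and clear of everything.

**Weak or failed checks:**
- My first wedge and plate masks in the wrist view were broken, so I redid the wedge mask and read the plate's corners by eye.
- One attempt to read the lid's height from the wrist camera did not agree (82 mm), because the view was nearly straight down, so I discarded it.
- The tool picked up about 1° of tilt while pushing, with no visible effect.

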